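# Feed a copper bar into the laser guard with the push stick

## Task

Pick up the wooden push stick and with its nose push the copper bar along the lane, through the low slot of the laser guard and under the sprung shoe inside, until it is fully home against the steel depth stop, whose setting is not known: find it by feel and press the bar on it with about 10 N for about a second (the stop must never take more than 20 N). Then draw the stick right out of the guard and leave it lying flat on the table, let go. Keep the gripper off the bar and the guard, and leave the other objects alone.

Things in the scene. Friction and masses are not known exactly. Their poses are not given: they have to be found in the camera images.
- guard: Fixed grey metal box with amber see-through roof, 200 mm long, 130 wide, 89 high. Origin on the table at the centre of the slot mouth (outer face of the front wall); +x is the feed direction into the box. Slot 38 mm wide, 28 high, its sill is the table. Lane between the inner rails 34 mm wide; outside, 12 mm high guide rails flare from 34 to about 76 mm apart, 55 mm before the mouth.
- shoe_point (a point): Lowest point of the plastic shoe (20 mm radius) in the guard, 100 mm past the mouth, 18 mm above the table, sprung down with about 2 N. The 20 mm high bar lifts it. The bar's front meets it about 91 mm past the mouth: the push jumps and a steady drag of some 3 to 9 N remains. That is not the stop: it adds its force to the drag; once the bar is still, some of the drag passes to the stop.
- stop: Steel depth stop in the guard. Origin on the table at the rear wall, 194 mm past the mouth; +x is the feed direction. Its rigid block (33 mm wide, 30 high) is clamped, face 140 to 165 mm past the mouth, each time elsewhere, NOT given by this pose. A light pin (1 N) stands 3 mm proud of the face. Home: bar's front on the face, pin pressed in. It needs over 4 N for 0.4 s; over 20 N damages it.
- bar: Copper bar 80 mm long (x), 30 wide, 20 high, about 0.4 kg, lying on the table before the slot, roughly in line with the lane. Origin at the centre of its underside, +x towards the slot.
- bar_front (a point): Centre of the bar's front end face (the end towards the slot), 10 mm above its underside.
- bar_rear (a point): Centre of the bar's rear end face, where the stick pushes, 10 mm above its underside.
- stick_grip (a point): Centre of the push stick's upright handle block, 36 mm above the stick's underside. The handle is 60 mm long, 24 wide and rises from 14 to 58 mm above the underside; take it across its width from above. +x runs along the stick to its nose, z is its up. The stick weighs about 0.12 kg.
- stick_nose (a point): Centre of the stick's flat nose, 170 mm ahead of the handle's centre and 7 mm above the underside. The stick's blade is 22 mm wide and 14 high; its tail ends 40 mm behind the handle's centre.
- mount: Bystander: mirror mount on a short post, 48 mm base, 87 mm high; origin under its centre.
- plate: Bystander: brass plate 50 x 50 x 8 mm lying on the table; origin under its centre.
- driver: Bystander: screwdriver 160 mm long lying on the table, origin under its middle, +x to its tip.
Things that resemble listed ones, but are neither listed nor needed, are in the scene too. Several things look just like the part that bears stick_grip: the one meant starts farthest from the robot's base. Several things have the shape of the bar; the one meant has the colours described above.

How it is judged:
By the outcome, as a careful person would: the job done as asked, in the order asked, and still so for the second after the job is handed in, with the robot touching nothing.
It also fails if it takes over 67 s, if anything falls off the work surface, if the arm or the gripper's body presses on something with over 40 N, if the wrist force passes 120 N, or if a joint passes its speed limit or range.

## Robot

A 6-joint arm with a two-finger parallel gripper is mounted at the origin on the work surface. World frame = base frame: x ahead of the robot, y to its left, z up, the work surface at z = 0. Lengths are in mm, angles in degrees, forces in N, time in s.
With the tool pointing down it reaches from about 350 to 850 mm from the base axis. Payload 8.1 kg.
Tool frame: the origin (TCP) lies midway between the tips of the shut fingers; the grasp point (between the pads) lies 19 mm behind it (hold_point_z is the distance from the TCP to the grasp point, in mm); z points along the fingers, y is the direction in which the jaws open and shut (so a half turn about z gives the same grasp; the last joint's range is limited). The gripper opens to 85 mm and grips with 20 to 120 N. Pads are 22 mm wide; open, the fingers measure 114 mm over their backs; the gripper's body (76 mm by 85 mm) begins 54 mm behind the grasp point. The pads swing forward as they close: fully open they stand 13 mm farther back than shut.
Start: joints at [69.935, 7.471, 85.268, -0, 87.261, -4.893], TCP at [157.007, 579.097, 198.192] pointing down, gripper open.
Joint ranges: [-169.43, 169.43], [-51.17, 129.36], [1.28, 143.12], [-76.62, 256.62], [0, 156.53], [-152.29, 152.29]. Speed limits (degrees/s): [136.94, 136.94, 159.86, 180, 180, 180].

## Interface

Orientations are given as [roll, pitch, yaw] about the fixed x, y, z axes, in that order (R = Rz(yaw) Ry(pitch) Rx(roll)).
In Python, from bench import sense, snapshot, camera_params, hand_in, hold_point_z gives the robot as it stands.
- The arm moves only by the tool servo_tool, never from a script. Its argument "motion" is a list of rows, each a list of 7 numbers: the finger opening in mm, from 0 to 85.4, then the shift along the tool's x, y, z in mm, then the turn, a rotation vector about the tool's x, y, z in rad. A call has 1 to 10 rows; each row shifts and turns the pose as measured when the row begins, along the tool's axes as they then stand; what a row does not reach is not made up. A row lasts 1/10 s, in which the tool goes at most 50 mm and 8.59 degrees, less where a joint would pass 70% of its speed; a pose out of reach is approached as far as the arm can. A call with a gripper value outside its range is refused whole. The fingers move at their own pace and stop on an object; "force" is the grip in N (left out, the last holds). Time passes only in rows, so rows that do not move let the fingers close. It gives the time, the measured TCP pose, the force and the opening at its end, in the units of the state.
- sense(): the state, without advancing time (a new reading comes with each control period).
- snapshot(name): name is "side" or "top"; returns the picture (480x640x3 uint8, blue, green, red); there is no depth.
- camera_params(name): a dict with "fx", "fy", "cx", "cy" (pixels), "D" ([k1, k2, p1, p2, k3] as OpenCV has them; the pictures are not rectified), "R" (3x3) and "t" (3): a world point X has camera coordinates R X + t. Camera axes: x right, y down, z forward; pixel columns grow to the right and rows downward; lengths in mm; the calibration is good to about 2 mm. A picture is of the moment at which its call begins. camera_params takes no time and is no camera call.
- hand_in(): hands the job in, once; it reports no verdict.
The state is a dict: "time": time; "joint_pos": joint angles; "qd": joint speeds; "joint_efforts": joint torques, N m; "tool_pos": TCP position; "tcp_rot": TCP orientation; "ft_force": force on the tool from outside, world axes, zero at the start; "wrist_torque": the same for the moment, N m; "finger_gap": finger opening in mm.
Only numpy, scipy, OpenCV 4.12 (cv2) and the standard library are available. Lean on these libraries where they do the work, as an engineer would, in place of code of your own. Each camera call takes 0.05 s, during which the arm holds its last target. There are 200 camera calls.

## Working session

There is one attempt and no reset: what is moved stays moved. The work goes in short steps, Python scripts to look and compute and a tool call to move; the robot and the scene stay as the last step left them, time stands still between calls to the robot, and variables do not carry over. Pictures are saved under pics/ and viewed, about 8 in all and at most 12, crops included, and the job is handed in when it is done.

Besides the shell and the picture viewer there is one more tool, called after "Call:" as a command line: name --pt "numbers of a row" for each row, then --argument value for the rest. servo_tool: Moves the arm, as the interface text tells. Its arguments: {"type":"object","properties":{"motion":{"type":"array"},"force":{"type":"number"}},"required":["motion"]}

```bash
mkdir -p pics
cat > h.py <<'E'
import numpy as np, cv2
from bench import *
def ray(cam,uv):
    p=camera_params(cam);K=np.array([[p['fx'],0,p['cx']],[0,p['fy'],p['cy']],[0,0,1.]])
    n=cv2.undistortPoints(np.array([[uv]],float),K,np.array(p['D'],float))[0,0]
    R=np.array(p['R']);t=np.array(p['t']).ravel()
    return -R.T@t, R.T@np.array([n[0],n[1],1])
def onz(cam,uv,z):
    o,d=ray(cam,uv);return o+d*(z-o[2])/d[2]
def proj(cam,X):
    p=camera_params(cam);K=np.array([[p['fx'],0,p['cx']],[0,p['fy'],p['cy']],[0,0,1.]])
    return cv2.projectPoints(np.array(X,float).reshape(-1,1,3),cv2.Rodrigues(np.array(p['R'],float))[0],np.array(p['t'],float).ravel(),K,np.array(p['D'],float))[0].reshape(-1,2)
E
python3 - <<'E'
from h import *
for c in('top','side'):
    cv2.imwrite(f'pics/{c}0.png',snapshot(c)); p=camera_params(c); print(c,p['fx'],ray(c,(320,240)))
print(sense(),hold_point_z)
E
```

```text
top 543.3488392647696 (array([ 279.99785255,  -17.28127254, 1307.13445432]), array([ 0.14906802,  0.01818896, -0.98867023]))
side 486.21768941108564 (array([  63.06006312, -765.1356816 ,  835.79106834]), array([ 0.35748112,  0.64754904, -0.67304274]))
{'time': 0.1, 'joint_pos': array([ 6.99357974e+01,  7.50933677e+00,  8.53228515e+01, -1.53890419e-03,
        8.72613733e+01, -4.89171857e+00]), 'qd': array([ 0.12614679, -0.09074013, -0.21016508, -0.09635439,  0.10210571,
       -0.05368874]), 'joint_efforts': array([ 7.56416994e-04, -5.70953035e+01, -5.01939762e+01, -2.60504912e-04,
        8.27461045e-03,  5.73434932e-05]), 'tool_pos': array([156.82368445, 578.58021037, 197.26623315]), 'tcp_rot': array([-1.79906648e+02, -6.44683636e-03,  1.64827586e+02]), 'ft_force': array([ 0.77869721, -1.03411944,  0.03231807]), 'wrist_torque': array([ 0.02621489, -0.01342154,  0.02480824]), 'finger_gap': 85.40228339849422} 18.700000000000003
```

View pics/top0.png

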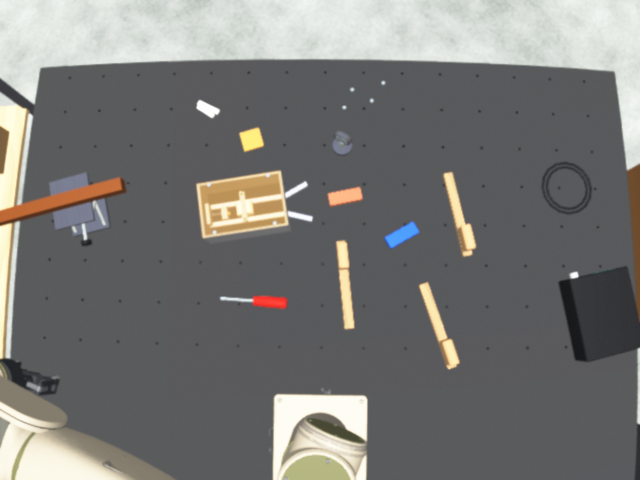

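View pics/side0.png

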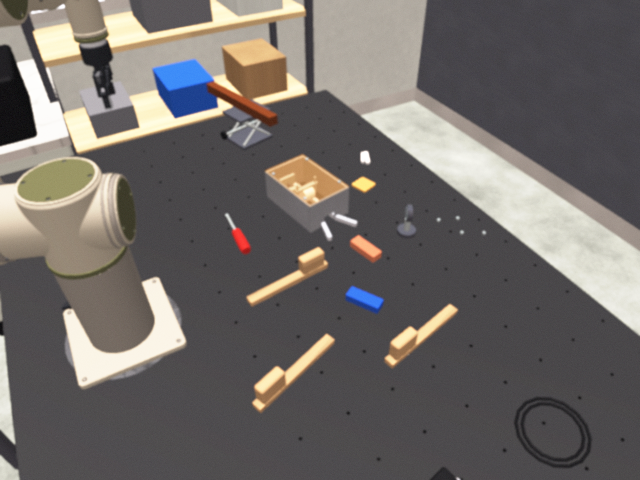

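Stick candidates, by handle pixel in the top view: A (466,240), B (449,354) and C (343,255). A looks farthest from the base, and I'll check that with numbers. Bar-shaped things: copper (345,196) and blue (402,235); the copper one is wanted. The guard is at (243,207) with its mouth facing right (-y).

Run:
```python
from h import *
im=cv2.imread('pics/top0.png');hsv=cv2.cvtColor(im,cv2.COLOR_BGR2HSV)
def blobs(lo,hi,amin):
    m=cv2.inRange(hsv,lo,hi);n,l,s,c=cv2.connectedComponentsWithStats(m)
    return [(l==i).astype(np.uint8) for i in range(1,n) if s[i,4]>amin]
print('bars')
for b in blobs((5,130,120),(14,255,255),200):
    c=cv2.findContours(b,0,1)[0][0];r=cv2.minAreaRect(c);
    if 300<r[0][0]<400:
        bx=cv2.boxPoints(r);print(r);print([onz('top',p,20)[:2].round(1) for p in bx], onz('top',r[0],20).round(1))
print('sticks')
for b in blobs((12,60,140),(24,255,255),300):
    c=max(cv2.findContours(b,0,1)[0],key=cv2.contourArea);r=cv2.minAreaRect(c)
    if r[0][0]>320 : print(r,[onz('top',p,14)[:2].round(1) for p in cv2.boxPoints(r)])
for n,p in dict(A=(466,240),B=(449,354),C=(343,255)).items():
    X=onz('top',p,58);print(n,X.round(),np.hypot(*X[:2]))
a=cv2.resize(im[160:250,190:380],None,fx=4,fy=4,interpolation=2)
b=cv2.resize(im[165:265,430:490],None,fx=4,fy=4,interpolation=2)
o=np.zeros((600,800,3),np.uint8);o[:200*0+360,:760]=a
cv2.imwrite('pics/cropg.png',o[:360])
s=cv2.imread('pics/side0.png')
o=np.zeros((400,800,3),np.uint8);o[:400,:240]=b;c=cv2.resize(s[295:375,375:470],None,fx=5,fy=5,interpolation=2);o[:400,260:260+475]=c
cv2.imwrite('pics/crops.png',o)
```

```text
bars
sticks
((459.9696350097656, 213.0330810546875), (86.34696197509766, 15.919132232666016), 76.30994415283203) [array([ 645.9, -292.9]), array([ 656.4, -332.1]), array([ 447.2, -376.4]), array([ 437.7, -338. ])]
((344.4492492675781, 195.65640258789062), (10.524039268493652, 31.205001831054688), 78.2317123413086) [array([589.5, -11.7]), array([606.4, -86.2]), array([580.6, -91.5]), array([563.9, -17.2])]
((345.11883544921875, 284.307373046875), (89.35877990722656, 11.769645690917969), 84.80557250976562) [array([474.6, -30.1]), array([477.5, -58.3]), array([265.4, -79. ]), array([262.6, -51.4])]
((439.21319580078125, 324.7223815917969), (90.1386947631836, 14.55988597869873), 70.64100646972656) [array([ 370. , -227.4]), array([ 381.8, -260.6]), array([ 180.4, -331. ]), array([ 169.2, -298. ])]
A [ 472. -337.   58.] 579.8374982013538
B [ 208. -293.   58.] 359.20650013970527
C [434. -48.  58.] 436.4860115698986
```

View pics/cropg.png

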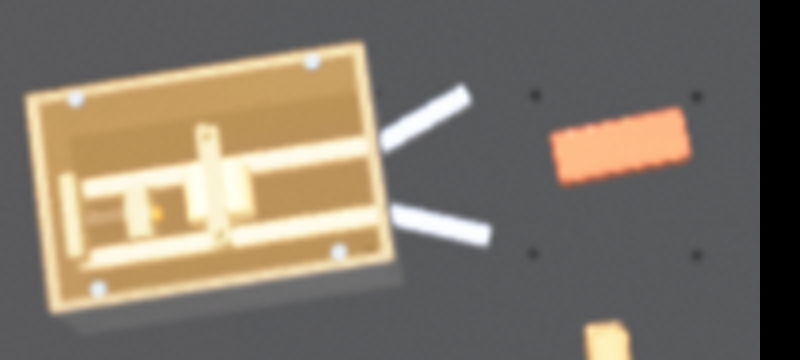

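View pics/crops.png

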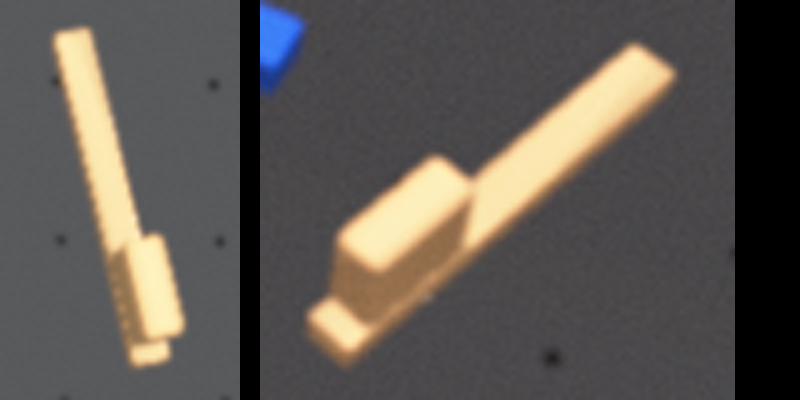

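The close crops show the guard's front at the right, with the flaring rails and the copper bar clear. Stick A has its handle near the tail and its nose at the far end.

```bash
cat > m.py <<'E'
from h import *
g=lambda p:(p[0]/4+190-.375,p[1]/4+160-.375)
k=lambda p:(p[0]/4+430-.375,p[1]/4+165-.375)
def show(n,pts,z):
    P=np.array([onz('top',p,z)[:2] for p in pts]);print(n,P.round(1).tolist(),'mean',P.mean(0).round(1),'len',[np.linalg.norm(P[i]-P[i-1]).round(1) for i in range(len(P))]);return P
ang=lambda v:np.degrees(np.arctan2(v[1],v[0])).round(2)
G=show('guard',[g(p) for p in[(27,95),(363,42),(395,262),(52,312)]],89)
f=(G[1]+G[2])/2;r=(G[0]+G[3])/2;print('mouth',f,'axis',ang(r-f),ang(G[0]-G[1]),ang(G[3]-G[2]),ang(G[1]-G[2])+0)
show('rails outer-end, mouth',[g(p) for p in[(466,95),(489,236),(392,213),(383,142)]],12)
B=show('bar',[g(p) for p in[(552,133),(681,108),(690,157),(562,184)]],20)
print('bar axis',ang((B[0]+B[3]-B[1]-B[2])))
H=show('handle',[k(p) for p in[(127,238),(160,234),(183,330),(152,337)]],58)
N=show('nose',[k(p) for p in[(54,37),(90,29)]],14);T=show('tail',[k(p) for p in[(133,365),(168,358)]],14)
print('axis',ang(N.mean(0)-T.mean(0)),ang(N.mean(0)-H.mean(0)),ang(H[0]-H[3]),ang(H[1]-H[2]))
s=lambda p:(p[0]/5-52+375-.4,p[1]/5+295-.4)
P=np.array([onz('side',s(p),58)[:2] for p in[(340,237),(437,157),(473,187),(379,270)]]);print('side handle',P.mean(0))
P=np.array([onz('side',s(p),14)[:2] for p in[(632,44),(676,74)]]);print('side nose',P.mean(0))
E
python3 m.py
```

```text
guard [[594.3, 296.3], [626.9, 99.5], [497.1, 77.8], [466.1, 274.8]] mean [546.1 187.1] len [np.float64(130.0), np.float64(199.4), np.float64(131.6), np.float64(199.5)]
mouth [562.02296558  88.65057535] axis 99.19 99.4 98.97 9.54
rails outer-end, mouth [[615.5, 42.6], [527.5, 27.0], [541.2, 86.3], [585.4, 92.9]] mean [567.4  62.2] len [np.float64(58.6), np.float64(89.4), np.float64(60.9), np.float64(44.8)]
bar [[590.1, -10.5], [606.6, -88.9], [576.1, -94.4], [558.5, -16.9]] mean [582.8 -52.7] len [np.float64(32.3), np.float64(80.1), np.float64(31.0), np.float64(79.4)]
bar axis 102.36
handle [[509.9, -326.5], [512.5, -346.4], [455.6, -358.5], [451.3, -339.8]] mean [ 482.3 -342.8] len [np.float64(60.1), np.float64(20.1), np.float64(58.2), np.float64(19.2)]
nose [[643.7, -295.6], [649.2, -318.4]] mean [ 646.5 -307. ] len [np.float64(23.5), np.float64(23.5)]
tail [[440.1, -339.0], [444.6, -360.8]] mean [ 442.3 -349.9] len [np.float64(22.2), np.float64(22.2)]
axis 11.88 12.31 12.84 12.02
side handle [ 481.1238779  -344.44615674]
side nose [ 647.6734062  -308.54708234]
```

```bash
cat >> h.py <<'E'
def plan(wps,yaw,n,gap,step=8.4):
    "rows from measured pose through n steps to wp (world x,y,z), yaw target; printed in tool axes"
    s=sense();p=np.array(s['tool_pos']);y=s['tcp_rot'][2];dp=(np.array(wps)-p)/n
    dy=(yaw-y+180)%360-180;out=[]
    for i in range(n):
        c,q=np.cos(np.radians(y)),np.sin(np.radians(y))
        d=np.clip(dy,-step,step);out.append([gap,round(c*dp[0]+q*dp[1],1),round(q*dp[0]-c*dp[1],1),round(-dp[2],1),0,0,round(-np.radians(d),3)])
        y+=d;dy-=d
    print(str(out).replace(' ',''))
def st():
    s=sense();print(round(s['time'],2),s['tool_pos'].round(1),s['tcp_rot'].round(2),s['ft_force'].round(2),round(s['finger_gap'],1))
E
python3 -c "
from h import *
plan((450,250,200),12.2-360,10,85)"
```

```text
[[85,np.float64(-36.9),np.float64(-24.0),np.float64(-0.3),0,0,np.float64(0.147)],[85,np.float64(-40.0),np.float64(-18.4),np.float64(-0.3),0,0,np.float64(0.147)],[85,np.float64(-42.3),np.float64(-12.3),np.float64(-0.3),0,0,np.float64(0.147)],[85,np.float64(-43.6),np.float64(-6.0),np.float64(-0.3),0,0,np.float64(0.147)],[85,np.float64(-44.0),np.float64(0.4),np.float64(-0.3),0,0,np.float64(0.147)],[85,np.float64(-43.5),np.float64(6.8),np.float64(-0.3),0,0,np.float64(0.147)],[85,np.float64(-42.0),np.float64(13.1),np.float64(-0.3),0,0,np.float64(0.147)],[85,np.float64(-39.7),np.float64(19.1),np.float64(-0.3),0,0,np.float64(0.147)],[85,np.float64(-36.5),np.float64(24.7),np.float64(-0.3),0,0,np.float64(0.147)],[85,np.float64(-32.5),np.float64(29.8),np.float64(-0.3),0,0,np.float64(0.147)]]
```

Call:
servo_tool --pt "85 -37 -24 0 0 0 0.147" --pt "85 -40 -18 0 0 0 0.147" --pt "85 -42 -12 0 0 0 0.147" --pt "85 -44 -6 0 0 0 0.147" --pt "85 -44 0 0 0 0 0.147" --pt "85 -44 7 0 0 0 0.147" --pt "85 -42 13 0 0 0 0.147" --pt "85 -40 19 0 0 0 0.147" --pt "85 -37 25 0 0 0 0.147" --pt "85 -33 30 0 0 0 0.147" --force 60

```text
time: 1.1
tool_pos: [449.0, 233.3, 192.1]
tcp_rot: [-179.7, 0.4, 79.1]
ft_force: [0.6, 1.2, 0.1]
finger_gap: 85.1
```

```bash
sed -i 's/print(str(out).*/print(str([[float(v) for v in r] for r in out]).replace(" ",""))/' h.py && python3 -c "
from h import *
st();plan((482,-343,150),12.2,13,85)"
```

```text
1.1 [449.  233.3 192.1] [-179.72    0.4    79.08] [0.57 1.22 0.1 ] 85.1
[[85.0,-43.0,10.9,3.2,0.0,0.0,0.147],[85.0,-41.0,17.1,3.2,0.0,0.0,0.147],[85.0,-38.1,22.9,3.2,0.0,0.0,0.147],[85.0,-34.3,28.2,3.2,0.0,0.0,0.147],[85.0,-29.8,32.9,3.2,0.0,0.0,0.147],[85.0,-24.7,36.9,3.2,0.0,0.0,0.147],[85.0,-19.0,40.1,3.2,0.0,0.0,0.147],[85.0,-13.0,42.5,3.2,0.0,0.0,0.141],[85.0,-6.9,43.9,3.2,0.0,0.0,-0.0],[85.0,-6.9,43.9,3.2,0.0,0.0,-0.0],[85.0,-6.9,43.9,3.2,0.0,0.0,-0.0],[85.0,-6.9,43.9,3.2,0.0,0.0,-0.0],[85.0,-6.9,43.9,3.2,0.0,0.0,-0.0]]
```

Tracking is good.

Call:
servo_tool --pt "85 -43 11 2 0 0 0.147" --pt "85 -41 17 2 0 0 0.147" --pt "85 -38 23 2 0 0 0.147" --pt "85 -34 28 2 0 0 0.147" --pt "85 -30 33 2 0 0 0.147" --pt "85 -25 37 2 0 0 0.147" --pt "85 -19 40 2 0 0 0.147" --pt "85 -13 42 2 0 0 0.141" --pt "85 -7 44 2 0 0 0" --pt "85 -7 44 2 0 0 0"

```text
time: 2.1
tool_pos: [464.8, -228.2, 170.6]
tcp_rot: [179.8, 0.6, 10.1]
ft_force: [0.5, -0.6, -0.5]
finger_gap: 84.7
```

```bash
python3 -c "
from h import *
st();plan((482,-343,120),12.2,4,85)"
```

```text
2.1 [ 464.8 -228.2  170.6] [179.78   0.57  10.11] [ 0.51 -0.59 -0.51] 84.7
[[85.0,-0.8,29.0,12.6,0.0,0.0,-0.036],[85.0,-1.9,29.0,12.6,0.0,0.0,-0.0],[85.0,-1.9,29.0,12.6,0.0,0.0,-0.0],[85.0,-1.9,29.0,12.6,0.0,0.0,-0.0]]
```

Call:
servo_tool --pt "85 -1 29 12 0 0 -0.036" --pt "85 -2 29 12 0 0 0" --pt "85 -2 29 12 0 0 0" --pt "85 -2 29 12 0 0 0" --pt "85 0 0 0 0 0 0"

```text
time: 2.6
tool_pos: [478.1, -353.8, 118.7]
tcp_rot: [179.9, 0.7, 11.9]
ft_force: [-0.6, 0.2, -0.2]
finger_gap: 84.8
```

```bash
python3 -c "
from h import *
st();plan((482,-343.5,19),12.2,5,85)
im=snapshot('side');u=proj('side',sense()['tool_pos'])[0];print(u)
x,y=u.astype(int);cv2.imwrite('pics/s1.png',cv2.resize(im[y-80:y+70,x-100:x+100],None,fx=4,fy=4))"
```

```text
2.6 [ 478.1 -353.8  118.7] [179.87   0.7   11.86] [-0.55  0.15 -0.16] 84.8
[[85.0,1.2,-1.9,19.9,0.0,0.0,-0.006],[85.0,1.2,-1.9,19.9,0.0,0.0,-0.0],[85.0,1.2,-1.9,19.9,0.0,0.0,-0.0],[85.0,1.2,-1.9,19.9,0.0,0.0,-0.0],[85.0,1.2,-1.9,19.9,0.0,0.0,-0.0]]
[409.21326603 320.72723439]
```

View pics/s1.png

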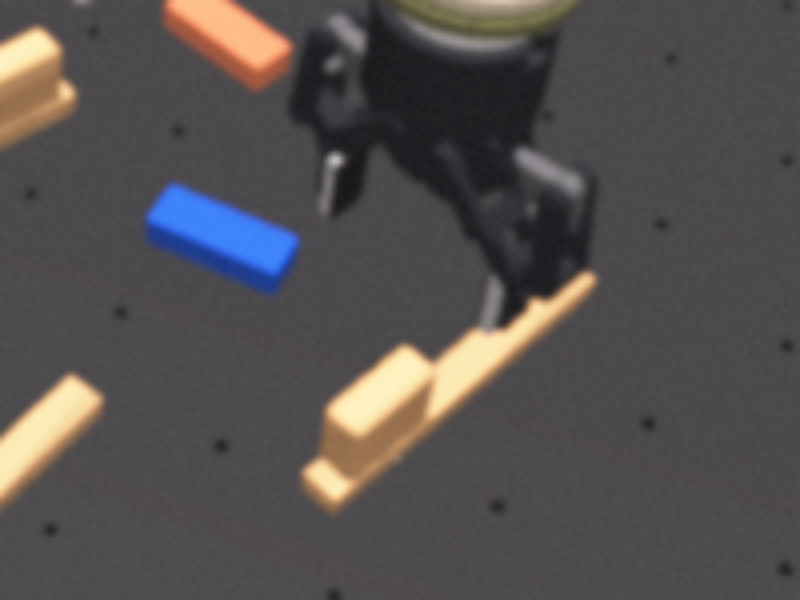

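The side view shows the open jaws above stick A, straddling its line in step with the measured handle.

Call:
servo_tool --pt "85 1 -2 19 0 0.012 -0.006" --pt "85 1 -2 19 0 0 0" --pt "85 1 -2 19 0 0 0" --pt "85 1 -2 19 0 0 0" --pt "85 1 -2 15 0 0 0" --pt "85 0 0 4 0 0 0"

```text
time: 3.25
tool_pos: [483.0, -337.6, 24.6]
tcp_rot: [179.8, -0.2, 12.4]
ft_force: [-0.1, -0.2, -0.3]
finger_gap: 85.1
```

```bash
python3 -c "
from h import *
st();plan((482,-343.5,18.5),12.2,1,85)"
```

```text
3.25 [ 483.  -337.6   24.6] [179.84  -0.22  12.36] [-0.14 -0.21 -0.34] 85.1
[[85.0,-2.3,5.6,6.1,0.0,0.0,0.003]]
```

Call:
servo_tool --pt "85 -2 5 5 0 0 0" --pt "85 0 0 0 0 0 0" --pt "20 0 0 0 0 0 0" --pt "20 0 0 0 0 0 0" --pt "20 0 0 0 0 0 0" --pt "20 0 0 0 0 0 0" --pt "20 0 0 0 0 0 0" --pt "20 0 0 0 0 0 0" --force 60

```text
time: 4.05
tool_pos: [484.2, -344.8, 23.3]
tcp_rot: [179.6, -0.4, 12.4]
ft_force: [0.7, 0.3, -1.0]
finger_gap: 20.6
```

```bash
python3 -c "
from h import *
st()"
```

```text
4.05 [ 484.2 -344.8   23.3] [179.6   -0.4   12.39] [ 0.67  0.29 -1.01] 20.6
```

Call:
servo_tool --pt "5 0 0 0 0 0 0" --pt "5 0 0 0 0 0 0" --pt "5 0 0 0 0 0 0" --force 80

```text
time: 4.35
tool_pos: [484.2, -344.7, 23.4]
tcp_rot: [179.6, -0.4, 12.4]
ft_force: [-1.1, 0.4, 1.7]
finger_gap: 18.9
```

Call:
servo_tool --pt "5 0 0 -10 0 0 0" --pt "5 0 0 -15 0 0 0" --pt "5 0 0 -10 0 0 0" --pt "5 0 0 0 0 0 0"

```text
time: 4.75
tool_pos: [483.8, -344.4, 61.4]
tcp_rot: [179.6, -0.4, 12.4]
ft_force: [0.2, 0.9, -1.3]
finger_gap: 18.7
```

```bash
python3 -c "
from h import *
st()
im=snapshot('side');u=proj('side',sense()['tool_pos'])[0];print(u)
x,y=u.astype(int);cv2.imwrite('pics/s2.png',cv2.resize(im[y-80:y+70,x-100:x+100],None,fx=4,fy=4))"
```

```text
4.75 [ 483.8 -344.4   61.4] [179.62  -0.38  12.39] [ 0.25  0.88 -1.29] 18.7
[405.33071359 335.55558258]
```

View pics/s2.png

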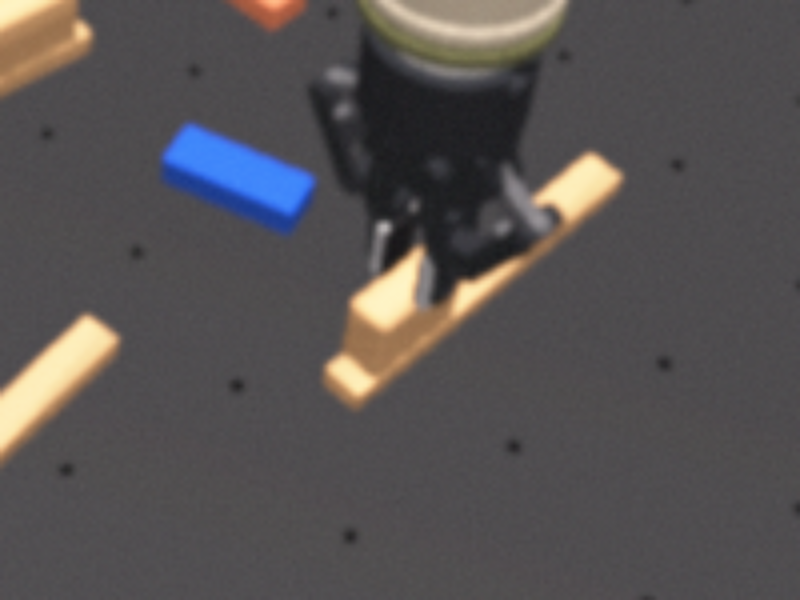

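The stick has lifted: its tail corner moved up about 11 px. Next I'll check the nose height and plan the swing.

```bash
python3 -c "
from h import *
a=np.radians(12.2);h=np.array([482,-343.5])
u=np.array([np.cos(a),np.sin(a)]);n=np.array([-u[1],u[0]])
for z in(14,47,52,57): print(z,proj('side',[[*(h+170*u+11*n),z],[*(h+170*u-11*n),z]]).round(1).tolist(),proj('side',[[*(h-40*u-11*n),z-14]]).round(1).tolist())
plan((621.4,-274.2,66),99.2,11,5,7.9)"
```

```text
14 [[449.3, 303.2], [457.3, 308.9]] [[391.8, 368.4]]
47 [[451.9, 293.2], [460.2, 298.9]] [[393.4, 359.0]]
52 [[452.3, 291.7], [460.6, 297.4]] [[393.6, 357.5]]
57 [[452.7, 290.1], [461.0, 295.9]] [[393.9, 356.0]]
[[5.0,13.6,-3.5,-0.5,0.0,0.0,-0.138],[5.0,14.0,-1.6,-0.5,0.0,0.0,-0.138],[5.0,14.0,0.3,-0.5,0.0,0.0,-0.138],[5.0,13.9,2.2,-0.5,0.0,0.0,-0.138],[5.0,13.4,4.1,-0.5,0.0,0.0,-0.138],[5.0,12.7,5.9,-0.5,0.0,0.0,-0.138],[5.0,11.8,7.6,-0.5,0.0,0.0,-0.138],[5.0,10.6,9.2,-0.5,0.0,0.0,-0.138],[5.0,9.3,10.5,-0.5,0.0,0.0,-0.138],[5.0,7.7,11.7,-0.5,0.0,0.0,-0.138],[5.0,6.1,12.7,-0.5,0.0,0.0,-0.136]]
```

Call:
servo_tool --pt "5 13 -3 -1 0 0 -0.12" --pt "5 14 -1 -1 0 0 -0.138" --pt "5 14 0 -1 0 0 -0.138" --pt "5 14 2 -1 0 0 -0.138" --pt "5 13 4 -1 0 0 -0.138" --pt "5 12 6 0 0 0 -0.138" --pt "5 12 8 0 0 0 -0.138" --pt "5 10 9 0 0 0 -0.138" --pt "5 9 10 0 0 0 -0.138" --pt "5 7 12 0 0 0 -0.138"

```text
time: 5.8
tool_pos: [608.5, -281.0, 63.8]
tcp_rot: [179.8, 0.2, 93.3]
ft_force: [-0.6, -0.9, -0.7]
finger_gap: 19.1
```

```bash
python3 -c "
from h import *
st();plan((621.4,-274.2,40),99.2,3,5)"
```

```text
5.8 [ 608.5 -281.    63.8] [179.77   0.21  93.27] [-0.6  -0.91 -0.66] 19.1
[[5.0,2.0,4.4,7.9,0.0,0.0,-0.103],[5.0,1.6,4.6,7.9,0.0,0.0,-0.0],[5.0,1.6,4.6,7.9,0.0,0.0,-0.0]]
```

Call:
servo_tool --pt "5 0 3 5 0 0 -0.09" --pt "5 0 4 8 0 0 0" --pt "5 0 4 8 0 0 0" --pt "5 0 0 2 0 0 0" --pt "5 0 0 0 0 0 0"

```text
time: 6.3
tool_pos: [620.5, -278.0, 37.3]
tcp_rot: [179.9, 0.1, 98.6]
ft_force: [-0.1, 0.8, -1.3]
finger_gap: 19.3
```

```bash
python3 -c "
from h import *
st();plan((621.4,-274.2,30),99.2,3,5)
im=snapshot('top')
o=cv2.resize(im[170:340,260:460],None,fx=4,fy=4,interpolation=2)[:600];cv2.imwrite('pics/t3.png',o)
"
```

```text
6.3 [ 620.5 -278.    37.3] [1.7987e+02 1.4000e-01 9.8560e+01] [-0.11  0.83 -1.31] 19.3
[[5.0,1.2,0.5,2.4,0.0,0.0,-0.011],[5.0,1.2,0.5,2.4,0.0,0.0,-0.0],[5.0,1.2,0.5,2.4,0.0,0.0,-0.0]]
```

View pics/t3.png

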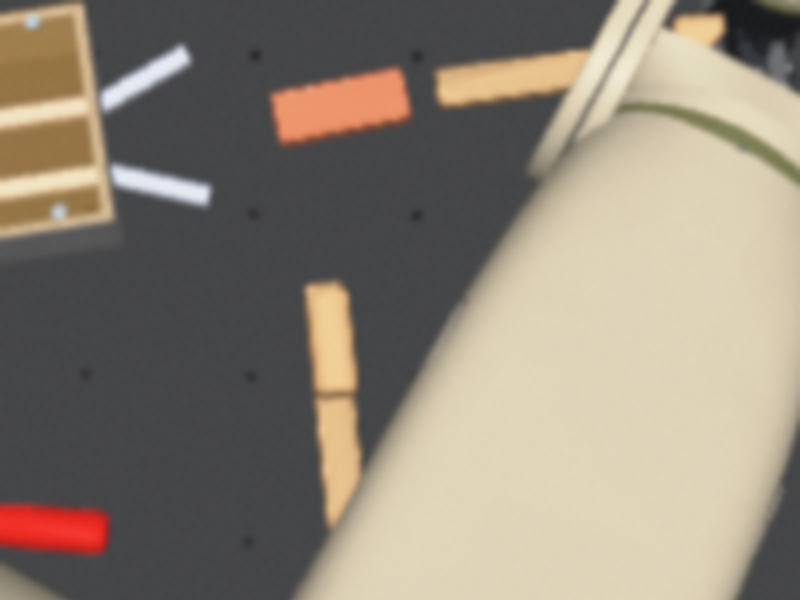

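The top view shows the nose (crop 437,87) just behind the bar's rear (crop 406,94), nearly in line.

```bash
python3 -c "
from h import *
a=np.radians(99.2);u=np.array([np.cos(a),np.sin(a)]);n=np.array([-u[1],u[0]]);m=np.array([562.5,89])
L=lambda X:(np.array(X[:2])-m)@np.array([u,n]).T
g=lambda p:(p[0]/4+260-.375,p[1]/4+170-.375)
for nm,p,z in(('nose',(437,71),26),('nose',(440,105),26),('bar rear',(401,69),20),('bar rear',(410,117),20),('tail',(700,17),28),('tail',(724,15),28)): print(nm,L(onz('top',g(p),z)).round(1))
print('tcp',L(sense()['tool_pos']).round(1))
plan((*(m-372*u),24.5),99.2,4,5)"
```

```text
nose [-203.4   -8.6]
nose [-201.8   12.5]
bar rear [-182.6  -14.5]
bar rear [-183.2   15.9]
tail [-368.2  -18.2]
tail [-383.1  -17.4]
tcp [-371.5    1.5]
[[5.0,-0.1,0.4,3.2,0.0,0.0,-0.011],[5.0,-0.1,0.4,3.2,0.0,0.0,-0.0],[5.0,-0.1,0.4,3.2,0.0,0.0,-0.0],[5.0,-0.1,0.4,3.2,0.0,0.0,-0.0]]
```

Call:
servo_tool --pt "5 0 0.5 3 0 0 -0.005" --pt "5 0 0.5 3 0 0 0" --pt "5 0 0.5 2.5 0 0 0" --pt "5 0 0 2 0 0 0" --pt "5 0 0 1 0 0 0" --pt "5 0 0 0 0 0 0"

```text
time: 6.95
tool_pos: [622.0, -278.7, 26.0]
tcp_rot: [179.8, 0.2, 98.7]
ft_force: [0.6, 0.1, -1.4]
finger_gap: 19.2
```

```bash
cat >> h.py <<'E'
def lane(w=None):
    a=np.radians(99.2);u=np.array([np.cos(a),np.sin(a)]);n=np.array([-u[1],u[0]]);m=np.array([562.5,89])
    s=sense();f=s['ft_force'];d=s['tool_pos'][:2]-m
    print('t',round(s['time'],2),'along',round(d@u,1),'left',round(d@n,1),'z',round(s['tool_pos'][2],1),'rpy',s['tcp_rot'].round(2),'Falong',round(f[:2]@u,2),'Fleft',round(f[:2]@n,2),'Fz',round(f[2],2),'tq',s['wrist_torque'].round(2),'gap',round(s['finger_gap'],1))
E
python3 -c "
from h import *
lane()"
```

```text
t 6.95 along -372.5 left 0.0 z 26.0 rpy [179.81   0.2   98.72] Falong 0.01 Fleft -0.64 Fz -1.45 tq [ 0.02 -0.05  0.03] gap 19.2
```

Call:
servo_tool --pt "5 4 0 1.5 0 0 -0.005" --pt "5 5 0 0 0 0 0" --pt "5 5 0 0 0 0 0" --pt "5 5 0 0 0 0 0" --pt "5 5 0 0 0 0 0" --pt "5 5 0 0 0 0 0" --pt "5 5 0 0 0 0 0" --pt "5 5 0 0 0 0 0"

```text
time: 7.75
tool_pos: [616.8, -239.6, 26.4]
tcp_rot: [179.6, 0.5, 99.0]
ft_force: [-0.7, -4.2, 0.4]
finger_gap: 19.3
```

```bash
python3 -c "
from h import *
lane()"
```

```text
t 7.75 along -333.0 left -1.1 z 26.4 rpy [179.64   0.48  99.01] Falong -4.02 Fleft 1.39 Fz 0.43 tq [-0.68 -0.01  0.01] gap 19.3
```

Call:
servo_tool --pt "5 7 -0.3 0.2 0.003 0.004 -0.003" --pt "5 8 -0.3 0 0 0 0" --pt "5 8 -0.3 0 0 0 0" --pt "5 8 -0.2 0 0 0 0" --pt "5 8 -0.2 0 0 0 0" --pt "5 8 0 0 0 0 0" --pt "5 8 0 0 0 0 0" --pt "5 8 0 0 0 0 0" --pt "5 5 0 0 0 0 0"

```text
time: 8.65
tool_pos: [603.6, -166.4, 26.0]
tcp_rot: [179.8, 0.2, 99.2]
ft_force: [0.7, -3.4, 0.0]
finger_gap: 19.0
```

```bash
python3 -c "
from h import *
lane()
im=snapshot('top')
o=cv2.resize(im[150:300,200:400],None,fx=4,fy=4,interpolation=2)[:600];cv2.imwrite('pics/t4.png',o)"
```

```text
t 8.65 along -258.7 left 0.2 z 26.0 rpy [179.81   0.24  99.2 ] Falong -3.5 Fleft -0.09 Fz 0.0 tq [-0.62 -0.11 -0.02] gap 19.0
```

View pics/t4.png

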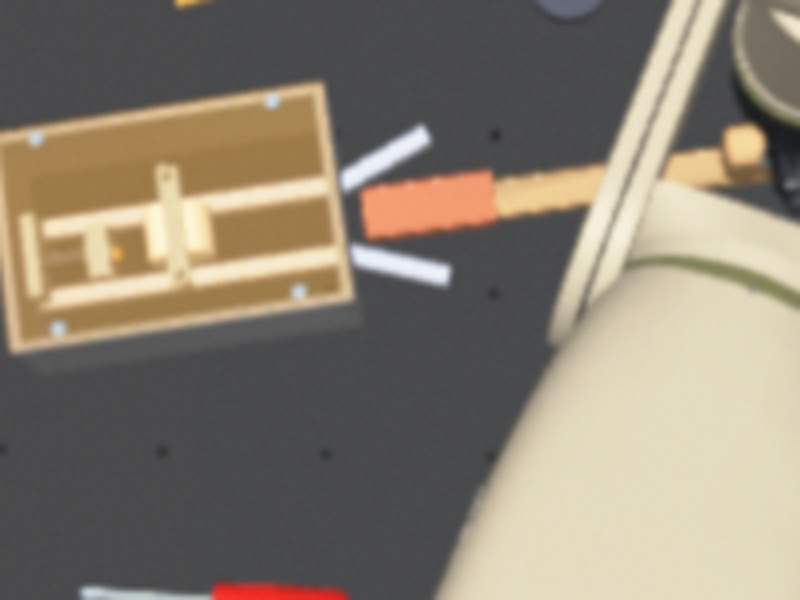

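The bar sits between the guide rails in line with the lane (front at crop 363,213), with the nose on its rear.

Call:
servo_tool --pt "5 4 0 0 0 0 0" --pt "5 4 0 0 0 0 0" --pt "5 4 0 0 0 0 0" --pt "5 4 0 0 0 0 0" --pt "5 4 0 0 0 0 0" --pt "5 4 0 0 0 0 0" --pt "5 4 0 0 0 0 0" --pt "5 4 0 0 0 0 0" --pt "5 4 0 0 0 0 0" --pt "5 4 0 0 0 0 0"

```text
time: 9.7
tool_pos: [596.7, -123.9, 25.9]
tcp_rot: [179.8, 0.3, 99.2]
ft_force: [0.7, -4.1, 0.1]
finger_gap: 19.2
```

```bash
python3 -c "
from h import *
lane()"
```

```text
t 9.7 along -215.6 left 0.3 z 25.9 rpy [179.81   0.25  99.17] Falong -4.13 Fleft -0.05 Fz 0.07 tq [-0.57 -0.11  0.01] gap 19.2
```

Call:
servo_tool --pt "5 5 0 0 0 0 0" --pt "5 5 0 0 0 0 0" --pt "5 5 0 0 0 0 0" --pt "5 5 0 0 0 0 0" --pt "5 5 0 0 0 0 0" --pt "5 5 0 0 0 0 0" --pt "5 5 0 0 0 0 0" --pt "5 4 0 0 0 0 0" --pt "5 4 0 0 0 0 0" --pt "5 3 0 0 0 0 0"

```text
time: 10.7
tool_pos: [588.4, -74.0, 25.6]
tcp_rot: [179.8, 0.2, 99.2]
ft_force: [-0.8, -3.0, -0.9]
finger_gap: 19.1
```

```bash
python3 -c "
from h import *
lane()"
```

```text
t 10.7 along -165.0 left 0.4 z 25.6 rpy [179.84   0.25  99.2 ] Falong -2.82 Fleft 1.28 Fz -0.87 tq [-0.61 -0.12 -0.08] gap 19.1
```

Call:
servo_tool --pt "5 2 0 0 0 0 0" --pt "5 2 0 0 0 0 0" --pt "5 2 0 0 0 0 0" --pt "5 2 0 0 0 0 0" --pt "5 2 0 0 0 0 0" --pt "5 2 0 0 0 0 0" --pt "5 2 0 0 0 0 0" --pt "5 2 0 0 0 0 0" --pt "5 2 0 0 0 0 0" --pt "5 2 0 0 0 0 0"

```text
time: 11.7
tool_pos: [588.6, -61.5, 29.1]
tcp_rot: [179.5, 1.0, 99.1]
ft_force: [1.0, -8.3, 1.5]
finger_gap: 18.9
```

```bash
python3 -c "
from h import *
lane()"
```

```text
t 11.7 along -152.7 left -1.7 z 29.1 rpy [179.53   1.03  99.1 ] Falong -8.37 Fleft 0.31 Fz 1.48 tq [-1.56 -0.05  0.11] gap 18.9
```

Call:
servo_tool --pt "5 1.5 -0.5 0.8 0.002 0.004 0" --pt "5 1.5 -0.5 0.8 0.002 0.004 0" --pt "5 1.5 -0.5 0.8 0.002 0.004 0" --pt "5 1.5 -0.5 0.8 0.001 0.004 0" --pt "5 1.5 -0.3 0.8 0 0.002 0" --pt "5 2 -0.2 0.5 0 0.002 0"

```text
time: 12.3
tool_pos: [588.2, -60.9, 28.2]
tcp_rot: [179.6, 0.7, 99.0]
ft_force: [0.1, -9.3, 1.5]
finger_gap: 19.2
```

```bash
python3 -c "
from h import *
lane()"
```

```text
t 12.3 along -152.1 left -1.4 z 28.2 rpy [179.62   0.65  99.01] Falong -9.16 Fleft 1.4 Fz 1.54 tq [-1.57 -0.12  0.09] gap 19.2
```

Call:
servo_tool --pt "5 3 -0.6 1.5 0 0.006 0" --pt "5 3 -0.6 1.5 0 0.004 0" --pt "5 3 -0.6 1.5 0 0.004 0" --pt "5 3 -0.3 1 0 0.002 0"

```text
time: 12.7
tool_pos: [586.5, -54.4, 24.8]
tcp_rot: [179.4, 0.2, 98.9]
ft_force: [0.6, -7.1, 1.4]
finger_gap: 19.2
```

```bash
python3 -c "
from h import *
lane()"
```

```text
t 12.7 along -145.4 left -0.7 z 24.8 rpy [1.7941e+02 1.7000e-01 9.8930e+01] Falong -7.08 Fleft 0.51 Fz 1.43 tq [-1.38 -0.08  0.09] gap 19.2
```

Call:
servo_tool --pt "5 3 -0.4 0 0.004 0.001 -0.003" --pt "5 3 -0.4 0.2 0.003 0.001 0" --pt "5 3 -0.2 0.2 0.002 0.001 0" --pt "5 3 -0.2 0.2 0 0.001 0" --pt "5 3 -0.2 0.2 0 0.001 0"

```text
time: 13.2
tool_pos: [585.0, -45.1, 26.3]
tcp_rot: [179.7, 0.4, 99.0]
ft_force: [1.5, -8.5, 1.6]
finger_gap: 19.2
```

```bash
python3 -c "
from h import *
lane()"
```

```text
t 13.2 along -135.9 left -0.8 z 26.3 rpy [179.72   0.38  98.99] Falong -8.66 Fleft -0.07 Fz 1.57 tq [-1.33 -0.11  0.07] gap 19.2
```

Call:
servo_tool --pt "5 3 -0.4 0.4 0.001 0.002 -0.001" --pt "5 3 -0.4 0.4 0.001 0.002 0" --pt "5 3 -0.2 0.4 0 0.002 0" --pt "5 3 -0.2 0.4 0 0.001 0" --pt "5 3 -0.2 0.3 0 0.001 0" --pt "5 3 -0.2 0.3 0 0.001 0" --pt "5 3 -0.2 0.3 0 0.001 0"

```text
time: 13.9
tool_pos: [583.2, -31.7, 26.9]
tcp_rot: [179.5, 0.5, 98.9]
ft_force: [0.6, -7.3, 0.3]
finger_gap: 19.0
```

```bash
python3 -c "
from h import *
lane()"
```

```text
t 13.9 along -122.5 left -1.1 z 26.9 rpy [179.55   0.49  98.92] Falong -7.26 Fleft 0.56 Fz 0.32 tq [-1.39 -0.07  0.03] gap 19.0
```

Call:
servo_tool --pt "5 3 -0.5 0.6 0.003 0.002 -0.002" --pt "5 3 -0.4 0.5 0.002 0.002 0" --pt "5 3 -0.4 0.4 0 0.002 0" --pt "5 3 -0.3 0.4 0 0.001 0" --pt "5 3 -0.2 0.4 0 0.001 0"

```text
time: 14.4
tool_pos: [581.3, -22.2, 26.8]
tcp_rot: [179.6, 0.5, 98.9]
ft_force: [0.5, -7.6, 1.0]
finger_gap: 18.9
```

```bash
python3 -c "
from h import *
lane()"
```

```text
t 14.4 along -112.8 left -0.8 z 26.8 rpy [179.63   0.51  98.93] Falong -7.55 Fleft 0.71 Fz 1.03 tq [-1.38 -0.19 -0.  ] gap 18.9
```

Call:
servo_tool --pt "5 3 -0.4 0.5 0.002 0.002 -0.002" --pt "5 3 -0.4 0.5 0.001 0.002 0" --pt "5 3 -0.3 0.4 0 0.002 0" --pt "5 3 -0.3 0.4 0 0.001 0"

```text
time: 14.8
tool_pos: [580.0, -14.7, 26.7]
tcp_rot: [179.6, 0.5, 99.0]
ft_force: [1.2, -8.6, 1.6]
finger_gap: 19.0
```

```bash
python3 -c "
from h import *
lane()"
```

```text
t 14.8 along -105.1 left -0.7 z 26.7 rpy [179.63   0.5   98.97] Falong -8.66 Fleft 0.2 Fz 1.57 tq [-1.6  -0.2   0.05] gap 19.0
```

Call:
servo_tool --pt "5 3 -0.4 0.5 0.002 0.002 -0.002" --pt "5 3 -0.4 0.5 0.001 0.002 0" --pt "5 3 -0.3 0.4 0 0.002 0" --pt "5 3 -0.3 0.4 0 0.001 0"

```text
time: 15.2
tool_pos: [580.9, -12.0, 28.6]
tcp_rot: [179.5, 1.0, 99.0]
ft_force: [1.2, -15.4, 3.3]
finger_gap: 19.4
```

```bash
python3 -c "
from h import *
lane()"
```

```text
t 15.2 along -102.7 left -2.0 z 28.6 rpy [179.45   0.96  98.98] Falong -15.42 Fleft 1.26 Fz 3.32 tq [-2.57 -0.17  0.15] gap 19.4
```

Call:
servo_tool --pt "5 2.8 -0.8 1.2 0.003 0.005 0" --pt "5 2.8 -0.6 1.2 0.002 0.004 0" --pt "5 2.8 -0.5 1 0.001 0.003 0"

```text
time: 15.5
tool_pos: [581.1, -12.1, 28.5]
tcp_rot: [179.5, 1.0, 98.9]
ft_force: [1.1, -14.3, 3.5]
finger_gap: 19.4
```

```bash
python3 -c "
from h import *
lane()"
```

```text
t 15.5 along -102.8 left -2.2 z 28.5 rpy [179.53   0.99  98.88] Falong -14.27 Fleft 1.23 Fz 3.51 tq [-2.47 -0.17  0.11] gap 19.4
```

Call:
servo_tool --pt "5 3.2 -0.6 1 0.002 0.003 0" --pt "5 3.3 -0.6 1 0.002 0.003 0" --pt "5 3.3 -0.6 1 0.002 0.003 0" --pt "5 3.3 -0.6 1 0.002 0.003 0"

```text
time: 15.9
tool_pos: [581.4, -12.1, 29.0]
tcp_rot: [179.6, 1.4, 98.7]
ft_force: [0.5, -17.1, 3.5]
finger_gap: 19.1
```

```bash
python3 -c "
from h import *
lane()"
```

```text
t 15.9 along -102.8 left -2.5 z 29.0 rpy [179.62   1.41  98.74] Falong -16.93 Fleft 2.28 Fz 3.54 tq [-2.78 -0.1   0.15] gap 19.1
```

Call:
servo_tool --pt "5 3.3 -0.6 1.2 0.001 0.006 -0.002" --pt "5 3.3 -0.6 1.2 0.001 0.006 -0.002" --pt "5 3.3 -0.6 1.2 0.001 0.006 0" --pt "5 3.3 -0.6 1.2 0.001 0.006 0" --pt "5 3.3 -0.6 1.2 0.001 0.006 0" --pt "5 3.3 -0.6 1.2 0.001 0.006 0" --pt "5 3.3 -0.6 1.2 0.001 0.006 0" --pt "5 3.3 -0.6 1.2 0.001 0.006 0"

```text
time: 16.7
tool_pos: [581.7, -11.9, 28.5]
tcp_rot: [179.4, 0.8, 98.7]
ft_force: [1.0, -15.9, 3.7]
finger_gap: 19.2
```

```bash
python3 -c "
from h import *
lane()"
```

```text
t 16.7 along -102.7 left -2.8 z 28.5 rpy [179.39   0.83  98.71] Falong -15.86 Fleft 1.52 Fz 3.75 tq [-2.8  -0.07  0.25] gap 19.2
```

```bash
python3 -c "
from h import *
im=snapshot('top');cv2.imwrite('pics/t5full.png',im)
o=cv2.resize(im[165:255,190:320],None,fx=6,fy=6,interpolation=2);cv2.imwrite('pics/t5.png',o)"
```

View pics/t5.png

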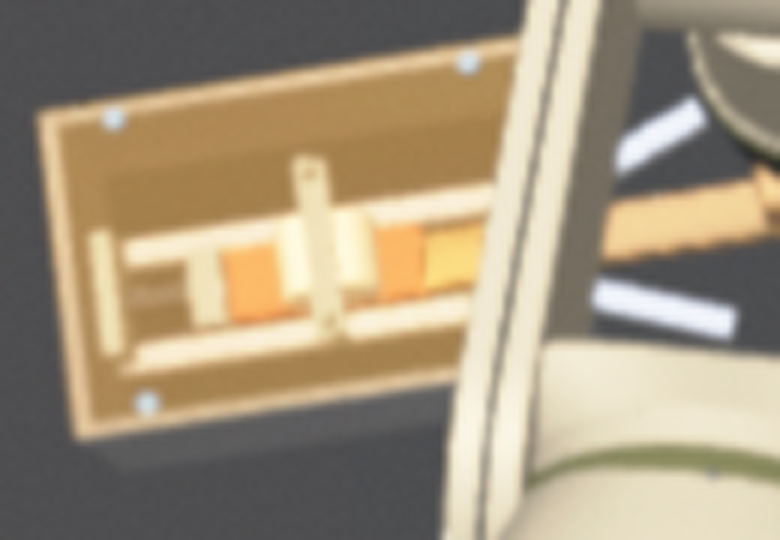

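The roof view shows the bar's front (crop 225,285) hard against the stop block, with the nose on its rear at crop 425. I'll withdraw the stick now.

Call:
servo_tool --pt "5 -3 0 0 0 0 0" --pt "5 -5 -0.3 0 0.002 0.003 0" --pt "5 -8 -0.3 0 0.002 0.003 0" --pt "5 -10 -0.3 0 0.002 0.003 0" --pt "5 -10 -0.3 0 0 0 0" --pt "5 -10 0 0 0 0 0"

```text
time: 17.35
tool_pos: [586.0, -58.1, 27.3]
tcp_rot: [179.9, 0.0, 98.8]
ft_force: [0.1, -0.3, -0.5]
finger_gap: 19.0
```

```bash
python3 -c "
from h import *
lane()"
```

```text
t 17.35 along -148.9 left 0.3 z 27.3 rpy [1.7994e+02 3.0000e-02 9.8790e+01] Falong -0.3 Fleft -0.03 Fz -0.49 tq [-0.06  0.02 -0.04] gap 19.0
```

Call:
servo_tool --pt "5 -10 0 0 0 0 -0.004" --pt "5 -14 0 0 0 0 0" --pt "5 -14 0 0 0 0 0" --pt "5 -14 0 0 0 0 0" --pt "5 -14 0 0 0 0 0" --pt "5 -14 0 0 0 0 0" --pt "5 -14 0 0 0 0 0" --pt "5 -10 0 0 0 0 0" --pt "5 -5 0 0 0 0 0" --pt "5 0 0 0 0 0 0"

```text
time: 18.35
tool_pos: [604.4, -178.6, 27.1]
tcp_rot: [179.9, 0.1, 98.9]
ft_force: [-0.1, 0.2, -1.2]
finger_gap: 19.0
```

```bash
python3 -c "
from h import *
lane()
im=snapshot('side');cv2.imwrite('pics/s6full.png',im)
o=cv2.resize(im[150:300,240:440],None,fx=4,fy=4,interpolation=2);cv2.imwrite('pics/s6.png',o)"
```

```text
t 18.35 along -270.9 left 1.4 z 27.1 rpy [1.7994e+02 5.0000e-02 9.8860e+01] Falong 0.17 Fleft 0.12 Fz -1.19 tq [-0.05  0.01 -0.04] gap 19.0
```

View pics/s6.png

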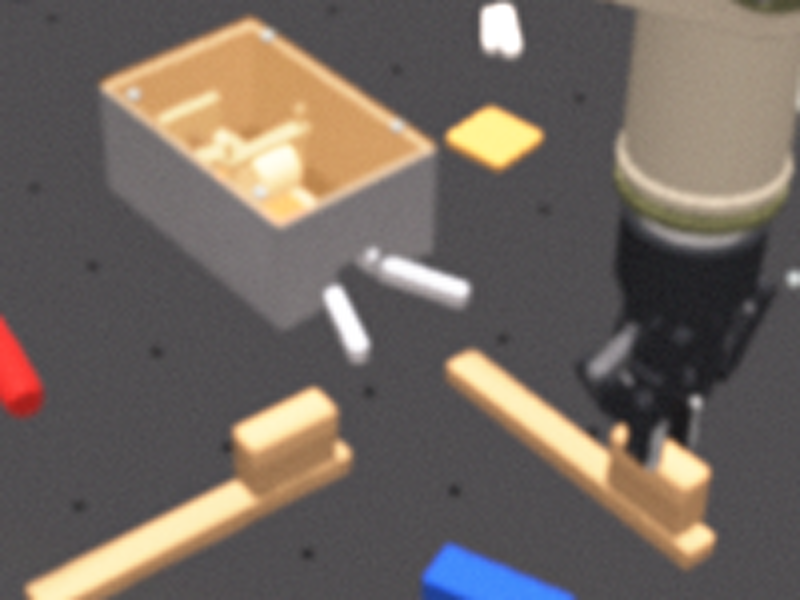

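The side view shows the stick clear of the guard and rails. I'll lower it to the table now.

Call:
servo_tool --pt "5 0 0 1.5 0 0 0" --pt "5 0 0 1.5 0 0 0" --pt "5 0 0 1 0 0 0" --pt "5 0 0 1 0 0 0" --pt "5 0 0 0 0 0 0"

```text
time: 18.9
tool_pos: [605.2, -176.7, 23.7]
tcp_rot: [179.9, 0.1, 99.0]
ft_force: [-0.5, 0.2, -0.7]
finger_gap: 19.2
```

```bash
python3 -c "
from h import *
lane()"
```

```text
t 18.9 along -269.2 left 0.3 z 23.7 rpy [1.7987e+02 1.2000e-01 9.9020e+01] Falong 0.32 Fleft 0.45 Fz -0.67 tq [0.03 0.05 0.  ] gap 19.2
```

Call:
servo_tool --pt "5 0 0 1 0 0 0" --pt "5 0 0 1 0 0 0" --pt "5 0 0 0.5 0 0 0" --pt "5 0 0 0 0 0 0"

```text
time: 19.3
tool_pos: [606.0, -176.4, 23.6]
tcp_rot: [179.8, 0.2, 99.1]
ft_force: [0.0, 0.8, -0.4]
finger_gap: 18.9
```

```bash
python3 -c "
from h import *
lane()"
```

```text
t 19.3 along -269.0 left -0.5 z 23.6 rpy [179.8   0.2  99.1] Falong 0.74 Fleft -0.14 Fz -0.37 tq [0.01 0.05 0.05] gap 18.9
```

Call:
servo_tool --pt "40 0 0 0 0 0 0" --pt "50 0 0 0 0 0 0" --pt "60 0 0 0 0 0 0" --pt "70 0 0 0 0 0 0" --pt "75 0 0 0 0 0 0" --pt "75 0 0 -15 0 0 0" --pt "75 0 0 -30 0 0 0" --pt "75 0 0 -40 0 0 0" --pt "75 0 0 -40 0 0 0" --pt "75 0 0 0 0 0 0" --force 20

```text
time: 20.3
tool_pos: [604.4, -174.9, 154.5]
tcp_rot: [179.9, 0.1, 99.1]
ft_force: [1.5, 0.1, 0.8]
finger_gap: 75.3
```

Call:
servo_tool --pt "75 -20 0 -20 0 0 0" --pt "75 -40 0 -10 0 0 0" --pt "75 -40 0 0 0 0 0" --pt "75 -40 0 0 0 0 0" --pt "75 -30 0 0 0 0 0" --pt "75 -10 0 0 0 0 0" --pt "75 0 0 0 0 0 0" --pt "75 0 0 0 0 0 0"

```text
time: 21.1
tool_pos: [636.1, -357.8, 197.3]
tcp_rot: [179.4, 0.4, 99.3]
ft_force: [0.8, -0.2, 0.1]
finger_gap: 74.9
```

```bash
python3 -c "
from h import *
lane()
s=snapshot('side');t=snapshot('top')
o=np.vstack([cv2.resize(t[160:250,190:390],None,fx=3,fy=3,interpolation=2),cv2.resize(s[170:280,240:440],None,fx=3,fy=3,interpolation=2)[:330]])
cv2.imwrite('pics/f7.png',o)"
```

```text
t 21.1 along -452.8 left -1.2 z 197.3 rpy [179.35   0.44  99.28] Falong -0.37 Fleft -0.75 Fz 0.13 tq [ 0.04 -0.02  0.02] gap 74.9
```

View pics/f7.png

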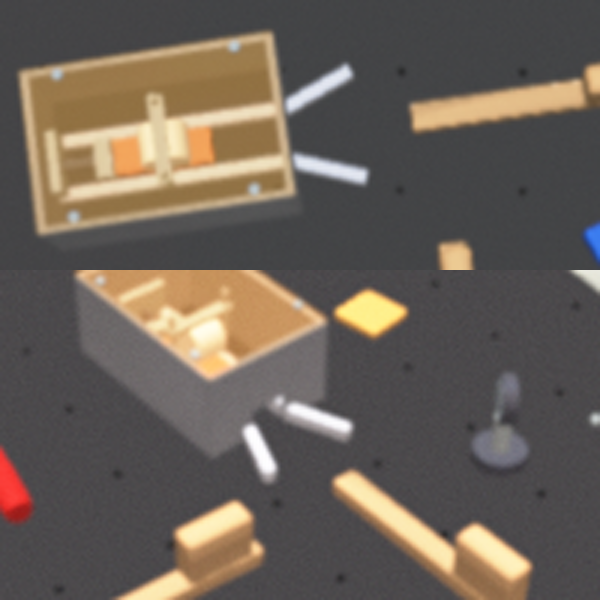

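The bar stays at the stop (rear edge at column 261 before and after), and the stick lies flat and released, clear of everything.

```bash
python3 -c "
from bench import *
print(hand_in())"
```

```text
the job is handed in; nothing more can be done
None
```

I pushed the copper bar home against the depth stop with the push stick. I then drew the stick out of the guard, left it lying flat on the table and let go. The job went in at about 21 s of the 67 s allowed.

- **Finding the stop:** The drag under the shoe was steady at about 8 N. The bar then stopped dead, by my estimate about 146 mm past the mouth, which is inside the stop's range.
- **Pressing:** I held 16–17 N in total at the wrist for about 1.2 s, so about 8–9 N on the stop if the 8 N drag is taken off. The share on the stop is inferred. Even if all the drag had passed to it, it would have stayed under 20 N by the highest reading I saw (17 N).
- **Last pictures:** They show the bar's front at the stop block, with no spring-back after the stick came away. The stick lies clear of the guard and guide rails, and the plate, mount and driver look undisturbed.
- **What disagreed:**
  - The gripper read about 19 mm on the 24 mm handle, but the hold was firm.
  - Under load the arm gave up to 3 mm sideways and 3–5 mm upward, with about 1° of tilt. That sprang back on unloading.

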